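# Close the pad press by its thumbscrew

## Task

The thumbscrew of the green pad press is loose: tighten it fully by pushing its wings round clockwise (seen from above) with a fingertip, stroke after stroke, until it stops and the steel plate is down on the note pads. Only push the wings: do not pinch them between the fingers, and leave the other things on the desk where they are.

Things in the scene. Friction and masses are not known exactly. Their poses are not given: they have to be found in the camera images.
- press: green cast-iron C-frame pad press, fixed to the desk, 140x150 mm, 120 mm tall, with two note pads on its base. Origin at desk height (z = 0) exactly below the vertical screw axis. Own +x points to the press's back, roughly away from the robot, where the solid head stands (see press_head); front and both sides of the screw are open
- press_head (a point): middle of the upper front edge of the press's solid head, 44 mm behind the screw axis (press +x) at z = 120 mm. The head is 90 mm wide (press y), 28 mm thick; a finger cannot pass between the wings and it
- press_boss (a point): top of the threaded boss on the screw axis, z = 86 mm, 34 mm in diameter. An arm 34 mm wide, top at z = 78 mm, joins it to the head
- thumbscrew (a joint): rotation of the thumbscrew in rad; grows as it is turned clockwise seen from above (tightened). 0 = fully raised, 12.57 (two turns) = hard stop, plate down on the pads. One turn lowers screw and plate together by 5 mm. It stays where it is left (35 mN m of friction, about 1.5 N at the wings) and turns whichever way it is pushed
- screw_hub (a point): point on the screw axis at the underside of the thumbscrew's hub, a red collar of 24 mm diameter and 6 mm height; z about 100 mm fully raised, 90 mm tightened. Turns with the screw; at joint value 0 its axes are parallel to the press's, and its own +y axis always points along wing 1, -y along wing 2
- wing_1_tip (a point): outer end of wing 1, 37.5 mm from the axis, 13 mm above screw_hub. The thumbscrew's two red wings stand opposite each other, each an upright blade 10 mm thick, reaching from the hub to 37.5 mm from the axis, from 4 mm to 25 mm above screw_hub, with a rounded bead on its top and outer edge
- wing_2_tip (a point): outer end of wing 2, opposite wing 1, otherwise the same
- pressure_plate: steel plate 90x112x8 mm hanging on the screw below the arm; origin at the centre of its underside. Its underside is at z = 44 mm with the screw fully raised and at z = 34 mm on the pads
- wing_1_push_face: the half of wing 1 with its flat face on the trailing side, the one a fingertip pushes to tighten (clockwise); part of the thumbscrew, origin and axes as screw_hub; the face spans 6 to 34 mm from the axis
- wing_1_lead_face: the other half of wing 1, with the leading face, which goes ahead when the screw is tightened; part of the thumbscrew, origin and axes as screw_hub
- wing_2_push_face: the half of wing 2 with its flat face on the trailing side, the one a fingertip pushes to tighten (clockwise); part of the thumbscrew, origin and axes as screw_hub; the face spans 6 to 34 mm from the axis
- wing_2_lead_face: the other half of wing 2, with the leading face, which goes ahead when the screw is tightened; part of the thumbscrew, origin and axes as screw_hub
- coffee_mug: off-white stoneware mug with a blue band, 94 mm tall, 82 mm across, standing loose; origin under the middle of its foot and handle together
- glue_stick: white and blue glue stick standing upright, 27 mm across, 90 mm tall, loose; origin at the centre of its underside
- sticky_pad: the nearer of two yellow pads of sticky notes, 76x76x13 mm, lying loose; origin at the centre of its underside
- stapler: the nearer of two black staplers, to the robot's right, 146x36x46 mm, standing loose; origin at the centre of its underside
- staple_box: the nearer of two small red cartons of staples, to the robot's right, 45x110x22 mm, lying loose; origin at the centre of its underside

How it is judged:
By the outcome, as a careful person would: the job done as asked, in the order asked, and still so for the second after the job is handed in, with the robot touching nothing.
It also fails if it takes over 72 s, if anything falls off the work surface, if the arm or the gripper's body presses on something with over 40 N, if the wrist force passes 120 N, or if a joint passes its speed limit or range.

## Robot

A 7-joint arm with a two-finger parallel gripper is mounted at the origin on a cart in front of the work surface, level with it; the furniture and walls round the work are solid. World frame = base frame: x ahead of the robot, y to its left, z up, the work surface at z = 0. Lengths are in m, angles in rad, forces in N, time in s.
With the tool pointing down it reaches from about 0.425 to 0.875 m from the base axis. Payload 4.7 kg.
Tool frame: the origin (TCP) lies midway between the tips of the shut fingers; the grasp point (between the pads) lies 19 mm behind it; z points along the fingers, x is the direction in which the jaws open and shut, and the axes are right-handed (so a half turn about z gives the same grasp; the last joint's range is limited). The gripper opens to 87 mm and grips with 3 to 60 N. Pads are 19 mm wide; open, the fingers measure 117 mm over their backs; the gripper's body (75 mm by 190 mm) begins 51 mm behind the grasp point.
Start: joints at [-1.175, 0.321, -0.07, 1.45, 0.023, 1.371, -0.057], TCP at [0.242, 0.603, 0.223] pointing down, gripper open.
Joint ranges: [-2.86, 2.86], [-0.3, 2.09], [-1.38, 1.24], [0.06, 2.45], [-1.56, 4.7], [0.09, 2.05], [-2.69, 2.69]. Speed limits (rad/s): [2.57, 2.57, 3.14, 3.14, 3.14, 3.14, 3.14].

## Interface

Orientations are given as a unit quaternion [w, x, y, z].
In Python, from rig import ctrl gives the robot as it stands.
- The arm moves only by the tool send_rows, never from a script. Its argument "commands" is text: rows parted by semicolons, each of 7 numbers parted by spaces: the shift along the tool's x, y, z in m, then the turn, a rotation vector about the tool's x, y, z in rad, then the closure, from -1 (fully open) to 1 (shut). A call has exactly 5 rows; each row is the pose to reach, as a shift and turn from the pose commanded when the call began, along the tool's axes at that moment; what a row does not reach only later rows make up. A row lasts 1/10 s, in which the tool goes at most 50 mm and 8.59 degrees, less where a joint would pass 70% of its speed; a pose out of reach is approached as far as the arm can. A call with a gripper value outside its range is refused whole. The fingers move at their own pace and stop on an object; the grip force is fixed at half the most. Time passes only in rows, so rows that repeat a pose let the fingers close, or fill a call up. It gives the time, the measured TCP pose, the force and the opening at its end, in the units of the state.
- ctrl.sense(): the state, without advancing time (a new reading comes with each control period).
- ctrl.get_image(name): name is "side" or "top" or "wrist"; returns a dict with "frame" (420x560x3 uint8, red, green, blue), "depth" (420x560 float32, m along the optical axis (not along the pixel's ray), 0 where there is no reading), "fx", "fy", "cx", "cy" (pixels), "extrinsics" (4x4, takes a point from world to camera coordinates); the wrist camera has in their place "T_tool_cam" (4x4, takes a point from camera to tool coordinates, whose origin is the TCP and whose axes are the tool frame's). Camera axes: x right, y up, looking along -z (the intrinsics and any distortion apply to the point x, -y, -z); pixel columns grow to the right and rows downward; lengths in m; the calibration is good to about 2 mm. A picture is of the moment at which its call begins: read the wrist's pose just before it.
- ctrl.sign_off(): hands the job in, once; it reports no verdict.
Trained networks look in the newest picture that a camera, given by its name, has taken for a name from the list of things; names that differ only in an ending like _2 or _b are one class to them, and where a whole thing is asked for, a point or a joint stands for the part that bears it (a point fixed in the world has none). Each returns a list of dicts, best first, with "p" (0 to 1); they miss things now and then, are a little off and sometimes report something else, mostly with a low value. They report only what shows in the picture. A call takes as long as a camera call.
- ctrl.boxes_of(camera, thing): "box" ([left, top, right, bottom] as shares, 0 to 1, of the picture: columns of its width, rows of its height, round what is visible of it).
- ctrl.outline_of(camera, thing): "mask" (420x560 bool, what is visible of it) and "box" ([left, top, right, bottom] as shares, 0 to 1, of the picture: columns of its width, rows of its height, round what is visible of it).
- ctrl.pinpoint(camera, thing): "centre" ([column, row] as shares, 0 to 1, of the picture: columns of its width, rows of its height: a listed point, or the origin of a listed thing).
The state is a dict: "t": time; "q": joint angles; "dq": joint speeds; "effort": joint torques, N m; "ee_pos": TCP position; "tcp_rot": TCP orientation; "contact_force": force on the tool from outside, world axes, zero at the start; "torque": the same for the moment, N m; "opening": finger opening in m.
Only numpy, scipy, OpenCV 4.12 (cv2) and the standard library are available. Lean on these libraries where they do the work, as an engineer would, in place of code of your own. Each camera call takes 0.05 s, during which the arm holds its last target.

## Working session

There is one attempt and no reset: what is moved stays moved. The work goes in short steps, Python scripts to look and compute and a tool call to move; the robot and the scene stay as the last step left them, time stands still between calls to the robot, and variables do not carry over. Pictures are saved under pics/ and viewed, and the job is handed in when it is done.

Besides the shell and the picture viewer there is one more tool, called as name(argument=value, ...) on one line, values as JSON. send_rows: Moves the arm, as the interface text tells. Its arguments: {"type":"object","properties":{"commands":{"type":"string"}},"required":["commands"]}

```bash
ls; mkdir -p pics; cat > h.py <<'E'
import numpy as np, cv2
from rig import ctrl
def pix2w(im,u,v,z=None):
    E=np.array(im['extrinsics']); R=E[:3,:3]; t=E[:3,3]
    d=np.array([(u-im['cx'])/im['fx'],-(v-im['cy'])/im['fy'],-1.0])
    o=-R.T@t; dw=R.T@d
    if z is None:
        dep=im['depth'][int(v),int(u)]; return o+dw*dep
    return o+dw*(z-o[2])/dw[2]
def w2pix(im,p):
    E=np.array(im['extrinsics']); c=E[:3,:3]@p+E[:3,3]
    return im['cx']+im['fx']*c[0]/-c[2], im['cy']+im['fy']*c[1]/c[2]
def save(im,n): cv2.imwrite('pics/'+n+'.png',im['frame'][:,:,::-1])
E
python3 - <<'E'
from h import *
s=ctrl.sense(); print(s)
for c in ['top','side','wrist']:
    im=ctrl.get_image(c); save(im,c+'0')
    print(c,im.keys(),im['fx'],im['cx'])
    if c=='wrist': print(im['T_tool_cam'])
    for th in ['screw_hub','wing_1_tip','press_head','press_boss','press']:
        for r in ctrl.pinpoint(c,th)[:3]:
            u,v=r['centre'][0]*560,r['centre'][1]*420
            print(th,round(r['p'],2),round(u,1),round(v,1), pix2w(im,u,v).round(3) if c!='wrist' else '')
E
```

```text
pics
{'t': 0.0, 'q': array([-1.17490797,  0.32178844, -0.07008385,  1.45171011,  0.02259564,
        1.37078855, -0.05687261]), 'dq': array([ 0.00067376, -0.00262779,  0.00033468,  0.00101693,  0.00143765,
        0.00036182, -0.0014897 ]), 'effort': array([-3.97082840e-04, -4.91283417e+01, -4.04274585e-01, -3.12532425e+01,
       -6.41271682e-02,  4.35580546e-02,  1.81340756e-04]), 'ee_pos': array([0.2420119 , 0.6026549 , 0.22146632]), 'tcp_rot': array([ 5.73441056e-04,  8.28410070e-01,  5.60121278e-01, -7.62136659e-04]), 'contact_force': array([ 0.54339393, -0.44260208, -0.21890208]), 'torque': array([0.03998013, 0.03018663, 0.05818362]), 'opening': 0.08674947968309225}
top dict_keys(['frame', 'depth', 'fx', 'fy', 'cx', 'cy', 'extrinsics']) 437.9943227218737 279.7221098716407
screw_hub 0.68 421.3 237.0 [ 0.425 -0.333  0.034]
screw_hub 0.57 275.9 185.0 [0.559 0.038 0.118]
wing_1_tip 0.6 282.7 201.0 [0.525 0.024 0.05 ]
wing_1_tip 0.57 275.4 183.7 [0.562 0.039 0.123]
press_head 0.7 276.7 171.2 [0.599 0.037 0.078]
press_head 0.59 180.1 182.7 [0.575 0.282 0.084]
press_boss 0.76 277.5 186.4 [0.556 0.034 0.12 ]
press 0.86 281.2 191.5 [0.546 0.026 0.088]
side dict_keys(['frame', 'depth', 'fx', 'fy', 'cx', 'cy', 'extrinsics']) 526.9710731040154 288.4739259533902
press_head 0.78 330.5 221.2 [0.603 0.034 0.118]
press 0.93 311.1 262.0 [ 0.503 -0.511  0.292]
press 0.57 310.4 248.7 [0.555 0.021 0.048]
wrist dict_keys(['frame', 'depth', 'fx', 'fy', 'cx', 'cy', 'T_tool_cam']) 345.98013235477674 288.45849687998
[[ 9.99999247e-01  5.68595303e-04 -1.08726430e-03  1.61285997e-04]
 [ 2.37366167e-04 -9.59051845e-01 -2.83230476e-01 -7.68702025e-02]
 [-1.20378635e-03  2.83230005e-01 -9.59051258e-01 -1.62046082e-01]
 [ 0.00000000e+00  0.00000000e+00  0.00000000e+00  1.00000000e+00]]
```

View pics/top0.png

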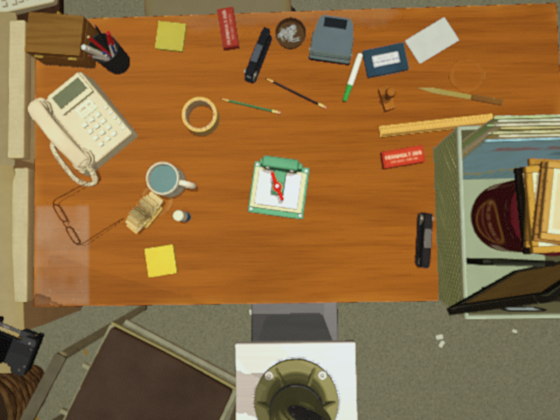

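View pics/side0.png

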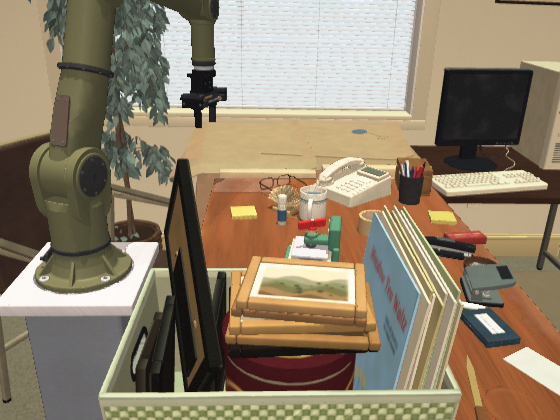

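```bash
python3 - <<'E'
from h import *
im=ctrl.get_image('top')
f=im['frame'][140:250,220:340]; cv2.imwrite('pics/topc.png',cv2.resize(f,None,fx=6,fy=5.4,interpolation=cv2.INTER_CUBIC)[:,:,::-1])
E=np.array(im['extrinsics']);print(-E[:3,:3].T@E[:3,3])
im=ctrl.get_image('side')
f=im['frame'][180:310,240:380]; cv2.imwrite('pics/sidec.png',cv2.resize(f,None,fx=5,fy=4.6,interpolation=cv2.INTER_CUBIC)[:,:,::-1])
E=np.array(im['extrinsics']);print(-E[:3,:3].T@E[:3,3])
E
```

```text
[ 4.37525404e-01 -4.79057054e-05  1.18181737e+00]
[ 0.43583517 -1.15979889  0.6343003 ]
```

View pics/topc.png

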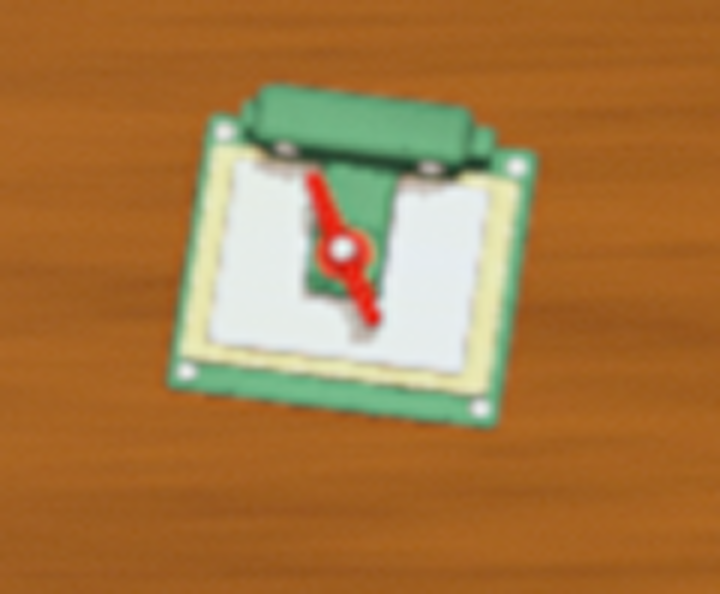

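View pics/sidec.png

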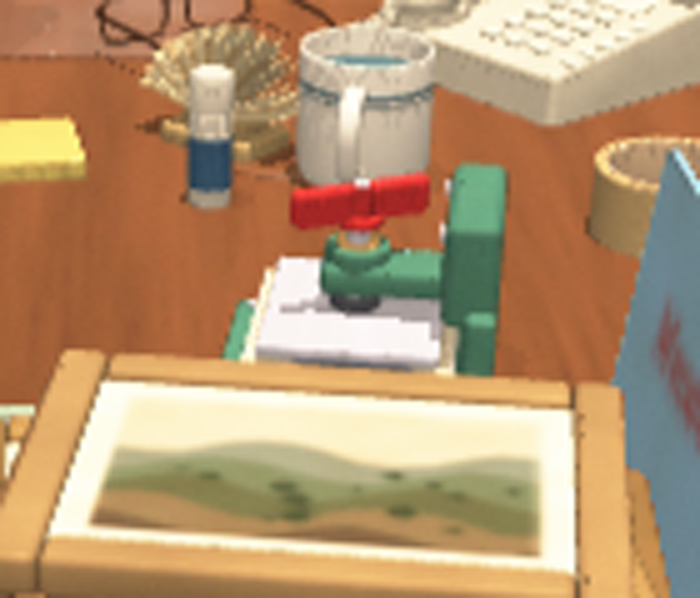

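```bash
python3 - <<'E'
from h import *
im=ctrl.get_image('top')
for th in ['press_boss','screw_hub','wing_1_push_face','press']:
    for r in ctrl.outline_of('top',th)[:2]:
        m=r['mask']; v,u=np.nonzero(m); print(th,r['p'],m.sum(),u.mean(),v.mean(),u.min(),u.max(),v.min(),v.max())
f=im['frame'].astype(int); m=(f[:,:,0]>150)&(f[:,:,1]<90)&(f[:,:,2]<90)
m[:140]=0;m[250:]=0;m[:,:230]=0;m[:,330:]=0
v,u=np.nonzero(m); print(len(u),u.mean(),v.mean())
P=np.array([pix2w(im,a,b,0.115)[:2] for a,b in zip(u,v)]); c=P.mean(0);w,V=np.linalg.eigh(np.cov(P.T));print('axis',c,np.degrees(np.arctan2(V[1,1],V[0,1])),np.sqrt(w))
print(np.round([im['depth'][b,a] for a,b in zip(u,v)],3))
print('ext along',((P-c)@V[:,1]).min(),((P-c)@V[:,1]).max())
# press yaw: green base corner whites, pixel est (z~?)
g=(f[:,:,1]>f[:,:,0]+25)&(f[:,:,1]>100); g[:130]=0;g[260:]=0;g[:,:230]=0;g[:,330:]=0
v,u=np.nonzero(g); print(cv2.minAreaRect(np.c_[u,v].astype(np.float32)))
print(pix2w(im,277,185.7,0.121))
E
```

```text
press_boss 0.77 3112 278.202763496144 187.67030848329048 248 308 156 218
screw_hub 0.53 182 276.3131868131868 186.0879120879121 270 283 172 200
press 0.92 3166 278.36986734049276 187.40777005685408 248 309 156 218
410 282.75853658536585 212.84634146341463
axis [0.49136227 0.0229918 ] 127.98999751012597 [0.05515843 0.07042817]
[1.189 1.189 1.188 1.187 1.184 1.189 1.187 1.065 1.068 1.066 1.067 1.066
 1.068 1.191 1.064 1.067 1.07  1.063 1.071 1.068 1.067 1.068 1.064 1.063
 1.066 1.066 1.067 1.067 1.062 1.067 1.067 1.066 1.065 1.069 1.069 1.069
 1.066 1.063 1.07  1.071 1.102 1.064 1.065 1.066 1.084 1.07  1.083 1.083
 1.081 1.084 1.067 1.083 1.083 1.083 1.08  1.081 1.083 1.066 1.066 1.065
 1.066 1.086 1.084 1.084 1.069 1.066 1.067 1.064 1.081 1.084 1.067 1.067
 1.064 1.065 1.188 1.192 1.064 1.063 1.068 1.065 1.19  1.192 1.188 1.184
 1.188 1.189 1.187 1.188 1.062 1.065 1.067 1.185 1.186 1.19  1.187 1.186
 1.191 1.188 1.064 1.063 1.065 1.065 1.18  1.066 1.062 1.063 1.063 1.187
 1.062 1.061 1.063 1.184 1.188 1.061 1.063 1.186 1.183 1.186 1.185 1.186
 1.184 1.183 1.183 1.181 1.184 1.185 1.184
[... 1210 characters left out ...]
 1.181 1.183 1.181 1.181 1.178 1.18  1.182 1.177 1.174 1.182
 1.178 1.18  1.181 1.183 1.184 1.179 1.173 1.179 1.176 1.177 1.179 1.176
 1.173 1.176 1.174 1.177 1.18  1.182 1.184 1.185 1.181 1.18  1.18  1.184
 1.181 1.183 1.176 1.182 1.18  1.182 1.179 1.183 1.177 1.183 1.181 1.18
 1.178 1.179 1.179 1.177 1.177 1.18  1.178 1.18  1.174 1.177 1.177 1.174
 1.18  1.178 1.18  1.176 1.178 1.181 1.177 1.179 1.174 1.177 1.178 1.178
 1.173 1.181 1.173 1.176 1.176 1.174 1.174 1.178 1.179 1.179 1.176 1.178
 1.18  1.179]
ext along -0.15830903013714082 0.15165082446463493
((278.7300109863281, 186.38999938964844), (55.012901306152344, 57.699913024902344), 8.130102157592773)
[0.55733644 0.03554206 0.121     ]
```

```bash
python3 - <<'E'
from h import *
im=ctrl.get_image('top')
f=im['frame'].astype(int); m=(f[:,:,0]>150)&(f[:,:,1]<110)&(f[:,:,2]<110)&(im['depth']<1.1)
m[:140]=0;m[250:]=0;m[:,:230]=0;m[:,330:]=0
v,u=np.nonzero(m)
P=np.array([pix2w(im,a,b,0.115)[:2] for a,b in zip(u,v)]); Z=np.array([pix2w(im,a,b)[2] for a,b in zip(u,v)])
c=P.mean(0);w,V=np.linalg.eigh(np.cov(P.T));a=(P-c)@V[:,1];print(len(u),'axis',c,(a.min()+a.max())/2*V[:,1]+c,np.degrees(np.arctan2(V[1,1],V[0,1])),a.min(),a.max())
print(np.median(Z), np.percentile(Z,[10,50,75,90]))
t=ctrl.sense();print(t['t'])
E
```

```text
144 axis [0.55349796 0.03152015] [0.5275621  0.02216652] -160.1684230387265 -0.11957958724195823 0.17472154608853308
0.12099649167971993 [0.10252213 0.12099649 0.12375763 1.18181737]
1.3
```

send_rows(commands="-0.03 0.037 0 0 0 -0.14 1; -0.06 0.074 0 0 0 -0.28 1; -0.09 0.111 0 0 0 -0.42 1; -0.12 0.148 0 0 0 -0.56 1; -0.15 0.185 0 0 0 -0.7 1")

```text
t: 1.8
ee_pos: [0.3585, 0.3939, 0.2228]
tcp_rot: [0.0, 0.585, 0.811, 0.0]
contact_force: [1.0, 0.6, 0.2]
opening: 0.0551
```

```bash
cat >> h.py <<'E'
from scipy.spatial.transform import Rotation as Rn
def pose():
    s=ctrl.sense(); q=s['tcp_rot']; R=Rn.from_quat([q[1],q[2],q[3],q[0]]).as_matrix(); return s,s['ee_pos'],R
def st(tgt=None,yaw=None):
    s,p,R=pose(); y=np.degrees(np.arctan2(R[1,0],R[0,0]))
    print('t',round(s['t'],2),'p',p.round(4),'yaw',y.round(1),'q',s['q'].round(2),'F',s['contact_force'].round(1),'open',round(s['opening'],4))
    if tgt is not None: print('tool shift',(R.T@(np.array(tgt)-p)).round(4),'turn z', None if yaw is None else round(-np.radians(yaw-y),3))
E
python3 -c "
from h import *
st([.557,.035,.215],109)"
```

```text
t 1.8 p [0.3585 0.3939 0.2228] yaw 108.4 q [-0.87  0.07 -0.01  1.74  0.    1.32  1.01] F [1.  0.6 0.2] open 0.0551
tool shift [-0.4033  0.0748  0.0077] turn z -0.01
```

send_rows(commands="-0.04 0.008 0 0 0 0 1; -0.08 0.016 0 0 0 0 1; -0.12 0.024 0 0 0 0 1; -0.16 0.032 0 0 0 0 1; -0.2 0.04 0 0 0 0 1")

```text
t: 2.3
ee_pos: [0.4585, 0.2166, 0.2229]
tcp_rot: [0.0, 0.587, 0.81, 0.0]
contact_force: [0.7, 0.7, 0.4]
opening: 0.015
```

send_rows(commands="-0.04 0.007 0 0 0 0 1; -0.08 0.014 0 0 0 0 1; -0.12 0.021 0 0 0 0 1; -0.16 0.028 0 0 0 0 1; -0.2 0.035 0 0 0 0 1")

```text
t: 2.8
ee_pos: [0.5539, 0.0374, 0.2229]
tcp_rot: [0.0, 0.587, 0.81, 0.0]
contact_force: [1.7, -0.1, -0.5]
opening: 0.0001
```

send_rows(commands="0 0 0.005 0 0 0 1; 0 0 0.005 0 0 0 1; 0 0 0.005 0 0 0 1; 0 0 0.005 0 0 0 1; 0 0 0.005 0 0 0 1")

```text
t: 3.3
ee_pos: [0.5531, 0.0402, 0.2178]
tcp_rot: [-0.0, 0.586, 0.81, 0.0]
contact_force: [-0.0, -0.2, 0.2]
opening: 0.0003
```

```bash
cat >> h.py <<'E'
def wim():
    s,p,R=pose(); im=ctrl.get_image('wrist'); T=np.array(im['T_tool_cam'])
    W=np.eye(4); W[:3,:3]=R; W[:3,3]=p; im['extrinsics']=np.linalg.inv(W@T); return im
E
python3 - <<'E'
from h import *
st([.557,.035,.215],109)
im=wim(); save(im,'w1')
for th in ['screw_hub','wing_1_tip','press_head','press_boss']:
    for r in ctrl.pinpoint('wrist',th)[:3]:
        u,v=r['centre'][0]*560,r['centre'][1]*420
        print(th,round(r['p'],2),round(u,1),round(v,1), pix2w(im,u,v).round(4))
E
```

```text
t 3.3 p [0.5531 0.0402 0.2178] yaw 108.2 q [-0.46  0.12  0.37  1.71 -0.04  1.32  1.81] F [-0.  -0.2  0.2] open 0.0003
tool shift [-0.0062  0.0021  0.0028] turn z -0.013
screw_hub 0.81 283.7 205.3 [0.5507 0.0353 0.122 ]
wing_1_tip 0.93 279.8 167.5 [0.5239 0.0235 0.1202]
press_head 0.55 256.7 257.3 [0.6021 0.0284 0.1158]
press_boss 0.63 281.9 202.4 [0.5489 0.0333 0.1223]
press_boss 0.39 278.5 164.8 [0.5242 0.0222 0.108 ]
```

View pics/w1.png

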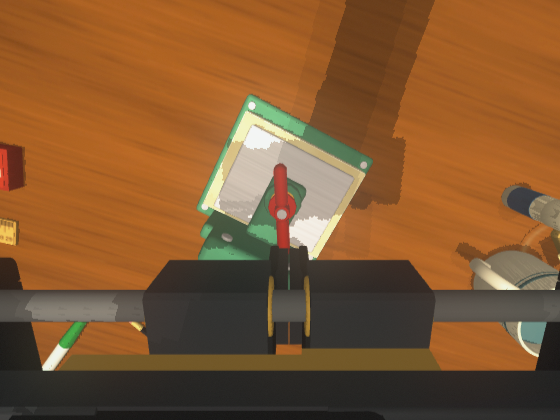

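```bash
python3 - <<'E'
from h import *
im=wim()
c=im['frame'][120:290,180:400]; cv2.imwrite('pics/w1c.png',cv2.resize(c,None,fx=3.5,fy=3.5,interpolation=cv2.INTER_CUBIC)[:,:,::-1])
for u,v in [(281,214),(282,215),(279,170),(284,240),(252,106),(364,165),(205,207)]: print(u,v,pix2w(im,u,v).round(4))
print(pix2w(im,281.5,214,.123))
f=im['frame'].astype(int); m=(f[:,:,0]>90)&(f[:,:,1]<60)&(f[:,:,2]<70)&(abs(im['depth']-.26)<.04)
m[:130]=0;m[258:]=0;m[:,:250]=0;m[:,310:]=0
v,u=np.nonzero(m);P=np.array([pix2w(im,a,b) for a,b in zip(u,v)])
print(len(P),np.percentile(P[:,2],[5,25,50,75,95]).round(4))
T=P[P[:,2]>.112]; c=T[:,:2].mean(0);w,V=np.linalg.eigh(np.cov(T[:,:2].T)); a=(T[:,:2]-c)@V[:,1]
print(c,V[:,1],np.degrees(np.arctan2(V[1,1],V[0,1])),a.min(),a.max(),c+V[:,1]*a.min(),c+V[:,1]*a.max())
E
```

```text
281 214 [0.5582 0.0344 0.1219]
282 215 [0.5588 0.0354 0.1219]
279 170 [0.5258 0.0224 0.1213]
284 240 [0.5782 0.0433 0.1218]
252 106 [ 0.491  -0.0203  0.0131]
364 165 [0.5117 0.1101 0.0132]
205 207 [ 0.6095 -0.0394  0.0131]
[0.55778553 0.03466646 0.123     ]
202 [0.1189 0.1201 0.121  0.1215 0.1222]
[0.57709905 0.04240099] [-0.86120075 -0.50826495] -149.45167203186736 -0.009888734312686187 0.016427691163169805 [0.58561524 0.04742709] [0.56295151 0.03405137]
```

View pics/w1c.png

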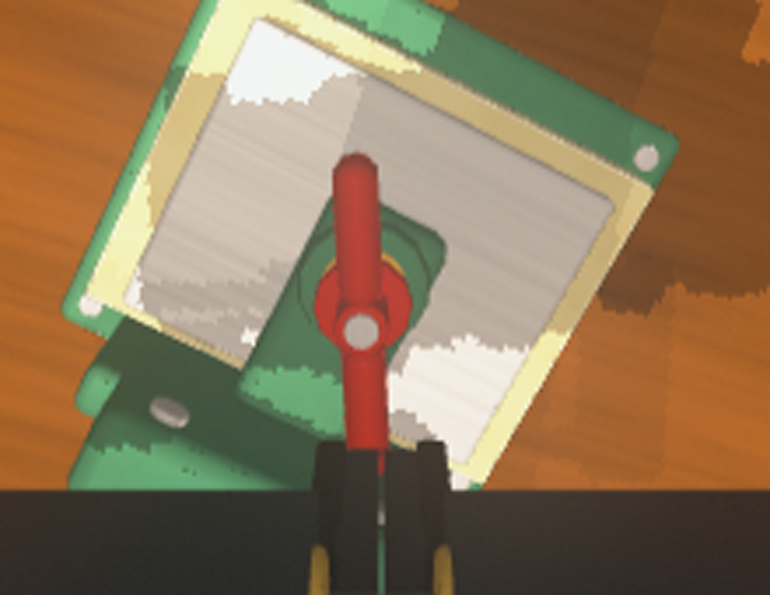

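```bash
cat >> h.py <<'E'
AX=np.array([.558,.0348])
def pre(psi,rad,trail,z):
    a=np.radians(psi); p=AX+rad*np.array([np.cos(a),np.sin(a)])+trail*np.array([-np.sin(a),np.cos(a)])
    st([p[0],p[1],z],psi-90)
def arc(d,r,n=5,db=.1):
    print('; '.join('%.4f %.4f %.4f 0 0 %.2f 1'%(d*(1-np.cos(b))+r*np.sin(b), r*(1-np.cos(b))-d*np.sin(b), .0008*b,b) for b in db*np.arange(1,n+1)))
E
python3 -c "
from h import *
pre(201,.024,.026,.105)
arc(.024,.024)"
```

```text
t 3.6 p [0.5533 0.0391 0.2177] yaw 108.1 q [-0.46  0.12  0.37  1.71 -0.04  1.32  1.81] F [-0.5  0.2  0.2] open 0.0004
tool shift [-0.0327 -0.0195  0.1127] turn z -0.05
0.0025 -0.0023 0.0001 0 0 0.10 1; 0.0052 -0.0043 0.0002 0 0 0.20 1; 0.0082 -0.0060 0.0002 0 0 0.30 1; 0.0112 -0.0075 0.0003 0 0 0.40 1; 0.0144 -0.0086 0.0004 0 0 0.50 1
```

send_rows(commands="-0.015 -0.01 0.02 0 0 -0.02 1; -0.033 -0.0195 0.04 0 0 -0.05 1; -0.033 -0.0195 0.075 0 0 -0.05 1; -0.033 -0.0195 0.1 0 0 -0.05 1; -0.033 -0.0195 0.113 0 0 -0.05 1")

```text
t: 4.1
ee_pos: [0.5435, 0.0012, 0.1023]
tcp_rot: [-0.001, 0.567, 0.824, -0.001]
contact_force: [-0.2, 0.7, 0.2]
opening: 0.0004
```

send_rows(commands="0 0 0 0 0 0 1; 0 0 0 0 0 0 1; 0.001 0 0 0 0 0 1; 0.002 0 0 0 0 0 1; 0.003 0 0 0 0 0 1")

```text
t: 4.6
ee_pos: [0.5445, 0.0045, 0.1055]
tcp_rot: [0.001, 0.567, 0.824, 0.001]
contact_force: [-0.1, -0.8, 0.3]
opening: 0.0003
```

```bash
python3 -c "
from h import *
pre(201,.024,.020,.105)
im=wim();save(im,'w2')
im=ctrl.get_image('side');f=im['frame'][150:290,230:400]; cv2.imwrite('pics/s2.png',cv2.resize(f,None,fx=4,fy=4,interpolation=cv2.INTER_CUBIC)[:,:,::-1])
"
```

```text
t 4.6 p [0.5445 0.0045 0.1055] yaw 111.0 q [-0.4   0.19  0.39  1.87 -0.08  1.09  1.95] F [-0.1 -0.8  0.3] open 0.0003
tool shift [ 0.0035 -0.0005  0.0005] turn z -0.0
```

View pics/w2.png

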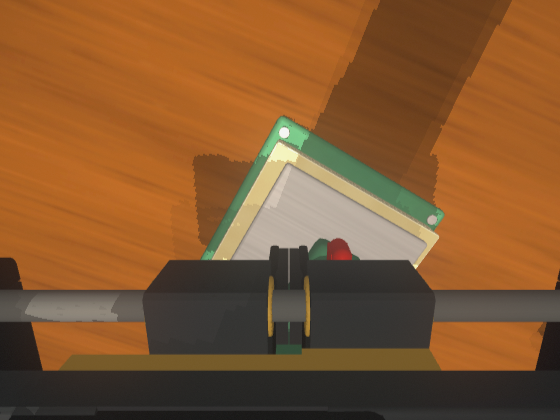

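View pics/s2.png

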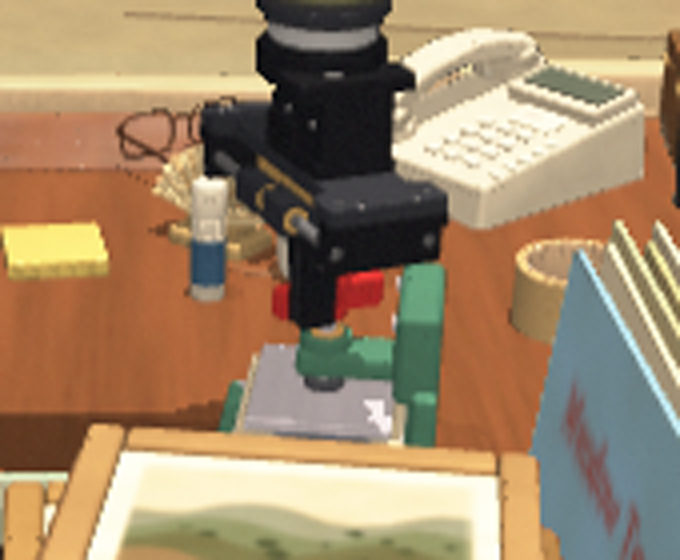

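send_rows(commands="0.002 0 0 0 0 0 1; 0.004 0 0 0 0 0 1; 0.005 0 0 0 0 0 1; 0.006 0 0 0 0 0 1; 0.007 0 0 0 0 0 1")

```text
t: 5.2
ee_pos: [0.5414, 0.0108, 0.1046]
tcp_rot: [0.0, 0.567, 0.824, 0.0]
contact_force: [-0.0, -0.4, 0.1]
opening: 0.0005
```

send_rows(commands="0.0006 0 0 0 0 0 1; 0.0012 0 0 0 0 0 1; 0.0018 0 0 0 0 0 1; 0.0024 0 0 0 0 0 1; 0.003 0 0 0 0 0 1")

```text
t: 5.7
ee_pos: [0.5404, 0.0136, 0.1046]
tcp_rot: [0.0, 0.567, 0.824, 0.0]
contact_force: [0.6, 1.0, 0.6]
opening: 0.0004
```

```bash
python3 -c "
from h import *
pre(201,.024,.014,.105)
im=wim();save(im,'w3')
arc(.014,.024)
"
```

```text
t 5.7 p [0.5404 0.0136 0.1046] yaw 111.0 q [-0.42  0.18  0.38  1.88 -0.08  1.09  1.93] F [0.6 1.  0.6] open 0.0004
tool shift [-0.0005  0.     -0.0004] turn z -0.001
0.0025 -0.0013 0.0001 0 0 0.10 1; 0.0050 -0.0023 0.0002 0 0 0.20 1; 0.0077 -0.0031 0.0002 0 0 0.30 1; 0.0105 -0.0036 0.0003 0 0 0.40 1; 0.0132 -0.0038 0.0004 0 0 0.50 1
```

View pics/w3.png

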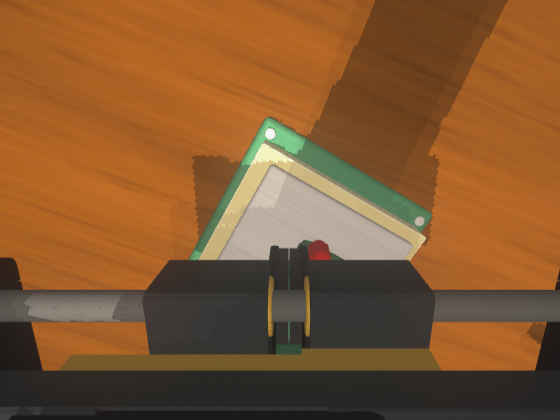

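send_rows(commands="0.0025 -0.0013 0.0001 0 0 0.1 1; 0.005 -0.0023 0.0002 0 0 0.2 1; 0.0077 -0.0031 0.0002 0 0 0.3 1; 0.0105 -0.0036 0.0003 0 0 0.4 1; 0.0132 -0.0038 0.0004 0 0 0.5 1")

```text
t: 6.25
ee_pos: [0.5319, 0.0241, 0.1043]
tcp_rot: [0.0, 0.754, 0.657, -0.0]
contact_force: [-0.1, -0.4, 0.8]
opening: 0.0
```

```bash
python3 -c "
from h import *
pre(201-28.65,.024,.013,.105)
im=wim();save(im,'w4')
"
```

```text
t 6.25 p [0.5319 0.0241 0.1043] yaw 82.1 q [-0.48  0.17  0.42  1.9  -0.08  1.09  1.4 ] F [-0.1 -0.4  0.8] open 0.0
tool shift [ 0.0011  0.0004 -0.0008] turn z -0.005
```

View pics/w4.png

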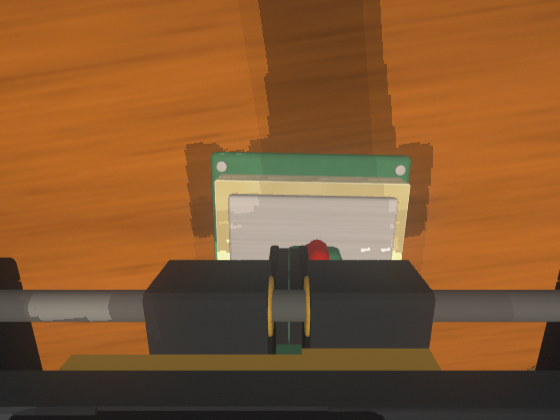

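send_rows(commands="0.0025 -0.0013 0.0001 0 0 0.1 1; 0.005 -0.0023 0.0002 0 0 0.2 1; 0.0077 -0.0031 0.0002 0 0 0.3 1; 0.0105 -0.0036 0.0003 0 0 0.4 1; 0.0132 -0.0038 0.0004 0 0 0.5 1")

```text
t: 6.8
ee_pos: [0.5297, 0.0379, 0.1037]
tcp_rot: [-0.0, 0.893, 0.45, -0.0]
contact_force: [-0.6, -0.4, -0.1]
opening: 0.0008
```

send_rows(commands="0.0025 -0.0013 0.0001 0 0 0.1 1; 0.005 -0.0023 0.0002 0 0 0.2 1; 0.0077 -0.0031 0.0002 0 0 0.3 1; 0.0105 -0.0036 0.0003 0 0 0.4 1; 0.0132 -0.0038 0.0004 0 0 0.5 1")

```text
t: 7.3
ee_pos: [0.5344, 0.051, 0.1033]
tcp_rot: [-0.0, 0.976, 0.216, -0.0]
contact_force: [-1.1, -0.6, 0.5]
opening: 0.0005
```

send_rows(commands="0.0025 -0.0013 0.0001 0 0 0.1 1; 0.005 -0.0023 0.0002 0 0 0.2 1; 0.0077 -0.0031 0.0002 0 0 0.3 1; 0.0105 -0.0036 0.0003 0 0 0.4 1; 0.0132 -0.0038 0.0004 0 0 0.5 1")

```text
t: 7.8
ee_pos: [0.5447, 0.0601, 0.1028]
tcp_rot: [-0.0, 0.999, -0.033, -0.001]
contact_force: [-2.0, -0.1, 0.4]
opening: 0.0004
```

```bash
python3 -c "
from h import *
pre(201-4*28.65,.024,.013,.104)
im=wim();save(im,'w5')
"
```

```text
t 7.8 p [0.5447 0.0601 0.1028] yaw -3.7 q [-0.64  0.21  0.54  1.87 -0.12  1.09 -0.12] F [-2.  -0.1  0.4] open 0.0004
tool shift [ 0.0019  0.0004 -0.0012] turn z -0.002
```

View pics/w5.png

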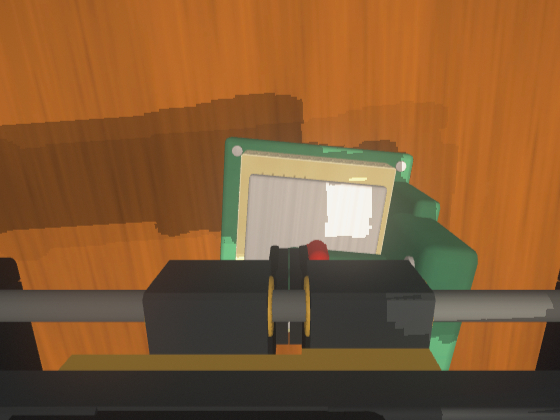

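send_rows(commands="0.0025 -0.0013 0.0001 0 0 0.1 1; 0.005 -0.0023 0.0002 0 0 0.2 1; 0.0077 -0.0031 0.0002 0 0 0.3 1; 0.0105 -0.0036 0.0003 0 0 0.4 1; 0.0132 -0.0038 0.0004 0 0 0.5 1")

```text
t: 8.35
ee_pos: [0.5579, 0.0631, 0.1023]
tcp_rot: [0.0, 0.961, -0.278, -0.001]
contact_force: [-2.5, -0.1, 0.7]
opening: 0.0006
```

send_rows(commands="0.0025 -0.0013 0.0001 0 0 0.1 1; 0.005 -0.0023 0.0002 0 0 0.2 1; 0.0077 -0.0031 0.0002 0 0 0.3 1; 0.0105 -0.0036 0.0003 0 0 0.4 1; 0.0132 -0.0038 0.0004 0 0 0.5 1")

```text
t: 8.85
ee_pos: [0.5712, 0.0596, 0.1019]
tcp_rot: [0.0, 0.862, -0.507, -0.001]
contact_force: [-1.8, 1.1, -0.2]
opening: 0.0007
```

```bash
python3 -c "
from h import *
pre(201-6*28.65,.024,.013,.104)
im=wim();save(im,'w6')
im=ctrl.get_image('side');f=im['frame'][150:290,230:400]; cv2.imwrite('pics/s6.png',cv2.resize(f,None,fx=4,fy=4,interpolation=cv2.INTER_CUBIC)[:,:,::-1])
"
```

```text
t 8.85 p [0.5712 0.0596 0.1019] yaw -60.9 q [-0.73  0.29  0.68  1.81 -0.21  1.11 -1.04] F [-1.8  1.1 -0.2] open 0.0007
tool shift [ 0.0023 -0.0004 -0.0021] turn z -0.0
```

View pics/w6.png

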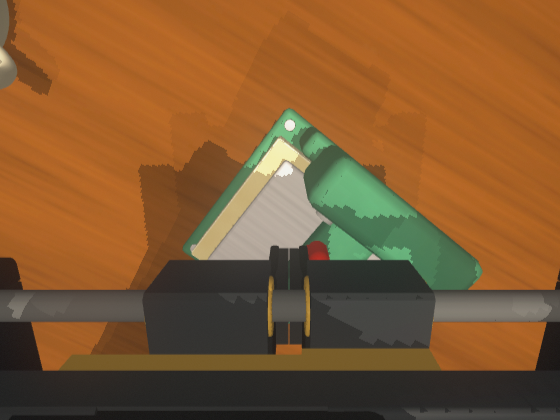

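View pics/s6.png

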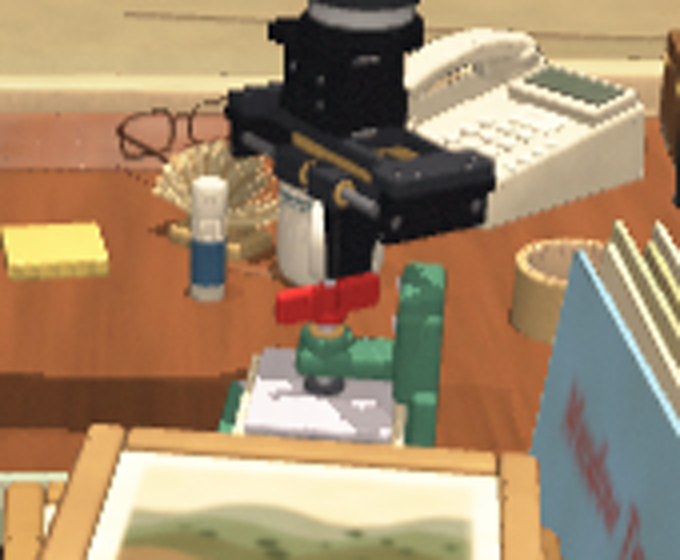

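send_rows(commands="-0.003 0 0 0 0 0 1; -0.007 0 0 0 0 0 1; -0.007 0 -0.02 0 0 0 1; -0.007 0 -0.04 0 0 0 1; -0.007 0 -0.05 0 0 0 1")

```text
t: 9.45
ee_pos: [0.5693, 0.0656, 0.154]
tcp_rot: [-0.001, 0.862, -0.506, 0.001]
contact_force: [0.1, 0.3, 0.1]
opening: 0.0003
```

send_rows(commands="-0.0031 0.0033 0 0 0 -0.14 1; -0.0058 0.007 0 0 0 -0.28 1; -0.0079 0.0111 0 0 0 -0.42 1; -0.0094 0.0154 0 0 0 -0.56 1; -0.0103 0.0198 0 0 0 -0.7 1")

```text
t: 9.95
ee_pos: [0.5457, 0.0649, 0.152]
tcp_rot: [-0.0, 0.984, -0.177, 0.0]
contact_force: [0.1, 0.2, 0.6]
opening: 0.0008
```

send_rows(commands="-0.0031 0.0033 0 0 0 -0.14 1; -0.0058 0.007 0 0 0 -0.28 1; -0.0079 0.0111 0 0 0 -0.42 1; -0.0094 0.0154 0 0 0 -0.56 1; -0.0103 0.0198 0 0 0 -0.7 1")

```text
t: 10.45
ee_pos: [0.5291, 0.0499, 0.1521]
tcp_rot: [-0.0, 0.985, 0.171, 0.0]
contact_force: [0.4, 0.1, 0.1]
opening: 0.0006
```

send_rows(commands="-0.0031 0.0033 0 0 0 -0.14 1; -0.0058 0.007 0 0 0 -0.28 1; -0.0079 0.0111 0 0 0 -0.42 1; -0.0094 0.0154 0 0 0 -0.56 1; -0.0103 0.0198 0 0 0 -0.7 1")

```text
t: 10.95
ee_pos: [0.5261, 0.0277, 0.152]
tcp_rot: [-0.0, 0.867, 0.499, 0.0]
contact_force: [0.2, 0.7, -0.0]
opening: 0.0002
```

send_rows(commands="-0.0031 0.0033 0 0 0 -0.14 1; -0.0058 0.007 0 0 0 -0.28 1; -0.0079 0.0111 0 0 0 -0.42 1; -0.0094 0.0154 0 0 0 -0.56 1; -0.0103 0.0198 0 0 0 -0.7 1")

```text
t: 11.45
ee_pos: [0.538, 0.0087, 0.152]
tcp_rot: [-0.0, 0.643, 0.766, 0.0]
contact_force: [-0.2, -0.3, 0.1]
opening: 0.0007
```

```bash
python3 -c "
from h import *
pre(209,.024,.022,.1025)
im=wim();save(im,'w7')
"
```

```text
t 11.45 p [0.538  0.0087 0.152 ] yaw 99.9 q [-0.52  0.13  0.5   1.84 -0.07  1.18  1.74] F [-0.2 -0.3  0.1] open 0.0007
tool shift [-0.0064  0.0087  0.0495] turn z -0.333
```

View pics/w7.png

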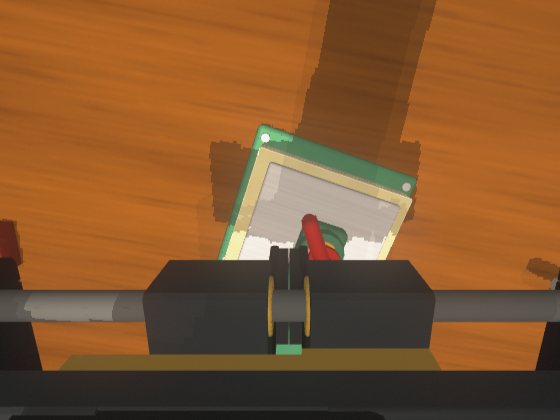

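send_rows(commands="-0.003 0.003 0 0 0 -0.11 1; -0.005 0.006 0 0 0 -0.22 1; -0.0064 0.0087 0 0 0 -0.333 1; -0.0064 0.0087 0.025 0 0 -0.333 1; -0.0064 0.0087 0.0495 0 0 -0.333 1")

```text
t: 12.0
ee_pos: [0.5484, 0.0042, 0.1027]
tcp_rot: [0.001, 0.511, 0.859, 0.001]
contact_force: [0.2, -0.2, -0.1]
opening: 0.0008
```

```bash
python3 -c "
from h import *
pre(209,.024,.016,.1025)
im=wim();save(im,'w8')
"
```

```text
t 12.0 p [0.5484 0.0042 0.1027] yaw 118.5 q [-0.48  0.21  0.47  1.87 -0.11  1.09  2.1 ] F [ 0.2 -0.2 -0.1] open 0.0008
tool shift [ 0.0061 -0.0008  0.0002] turn z -0.009
```

View pics/w8.png

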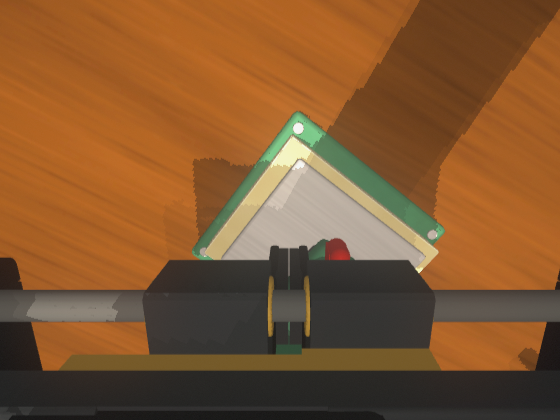

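send_rows(commands="0.002 0 0 0 0 0 1; 0.004 0 0 0 0 0 1; 0.0055 0 0 0 0 0 1; 0.0065 0 0 0 0 0 1; 0.0075 0 0 0 0 0 1")

```text
t: 12.55
ee_pos: [0.5445, 0.0107, 0.1035]
tcp_rot: [0.001, 0.511, 0.86, 0.001]
contact_force: [-0.6, -0.5, -0.9]
opening: 0.0009
```

send_rows(commands="0.0025 -0.0013 0.0001 0 0 0.1 1; 0.005 -0.0023 0.0002 0 0 0.2 1; 0.0077 -0.0031 0.0002 0 0 0.3 1; 0.0105 -0.0036 0.0003 0 0 0.4 1; 0.0132 -0.0038 0.0004 0 0 0.5 1")

```text
t: 13.05
ee_pos: [0.5344, 0.0197, 0.1027]
tcp_rot: [0.0, 0.709, 0.705, -0.0]
contact_force: [-0.2, 0.0, 1.0]
opening: 0.0004
```

send_rows(commands="0.0025 -0.0013 0.0001 0 0 0.1 1; 0.005 -0.0023 0.0002 0 0 0.2 1; 0.0077 -0.0031 0.0002 0 0 0.3 1; 0.0105 -0.0036 0.0003 0 0 0.4 1; 0.0132 -0.0038 0.0004 0 0 0.5 1")

```text
t: 13.55
ee_pos: [0.5302, 0.0332, 0.102]
tcp_rot: [-0.0, 0.861, 0.508, -0.0]
contact_force: [-0.9, -0.4, 1.0]
opening: 0.0003
```

```bash
python3 -c "
from h import *
pre(209-57.3,.024,.014,.1017)
im=wim();save(im,'w9')
"
```

```text
t 13.55 p [0.5302 0.0332 0.102 ] yaw 61.0 q [-0.62  0.18  0.56  1.91 -0.11  1.08  1.05] F [-0.9 -0.4  1. ] open 0.0003
tool shift [ 0.0006 -0.0003  0.0003] turn z -0.011
```

View pics/w9.png

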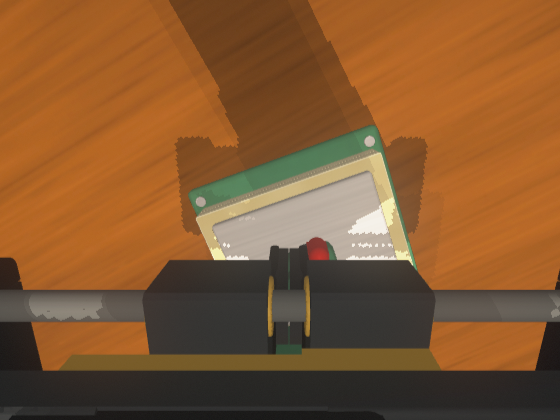

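send_rows(commands="0.0025 -0.0013 0.0001 0 0 0.1 1; 0.005 -0.0023 0.0002 0 0 0.2 1; 0.0077 -0.0031 0.0002 0 0 0.3 1; 0.0105 -0.0036 0.0003 0 0 0.4 1; 0.0132 -0.0038 0.0004 0 0 0.5 1")

```text
t: 14.1
ee_pos: [0.5333, 0.047, 0.1016]
tcp_rot: [-0.0, 0.96, 0.28, -0.0]
contact_force: [-1.4, -0.2, 0.1]
opening: 0.0002
```

send_rows(commands="0.0025 -0.0013 0.0001 0 0 0.1 1; 0.005 -0.0023 0.0002 0 0 0.2 1; 0.0077 -0.0031 0.0002 0 0 0.3 1; 0.0105 -0.0036 0.0003 0 0 0.4 1; 0.0132 -0.0038 0.0004 0 0 0.5 1")

```text
t: 14.6
ee_pos: [0.5419, 0.0572, 0.1011]
tcp_rot: [-0.0, 0.999, 0.034, -0.001]
contact_force: [-2.4, -0.3, -0.1]
opening: 0.0008
```

send_rows(commands="0.0025 -0.0013 0.0001 0 0 0.1 1; 0.005 -0.0023 0.0002 0 0 0.2 1; 0.0077 -0.0031 0.0002 0 0 0.3 1; 0.0105 -0.0036 0.0003 0 0 0.4 1; 0.0132 -0.0038 0.0004 0 0 0.5 1")

```text
t: 15.1
ee_pos: [0.5548, 0.0619, 0.1007]
tcp_rot: [0.0, 0.977, -0.214, -0.001]
contact_force: [-3.0, -0.9, 0.9]
opening: 0.0007
```

send_rows(commands="0.0025 -0.0013 0.0001 0 0 0.1 1; 0.005 -0.0023 0.0002 0 0 0.2 1; 0.0077 -0.0031 0.0002 0 0 0.3 1; 0.0105 -0.0036 0.0003 0 0 0.4 1; 0.0132 -0.0038 0.0004 0 0 0.5 1")

```text
t: 15.6
ee_pos: [0.5683, 0.0605, 0.1001]
tcp_rot: [0.0, 0.893, -0.449, -0.001]
contact_force: [-1.6, 0.4, -0.2]
opening: 0.0007
```

```bash
python3 -c "
from h import *
pre(209-6*28.65,.024,.014,.1003)
im=wim();save(im,'w10')
"
```

```text
t 15.6 p [0.5683 0.0605 0.1001] yaw -53.4 q [-0.83  0.32  0.8   1.82 -0.25  1.11 -0.88] F [-1.6  0.4 -0.2] open 0.0007
tool shift [ 0.0003 -0.0003 -0.0002] turn z -0.009
```

View pics/w10.png

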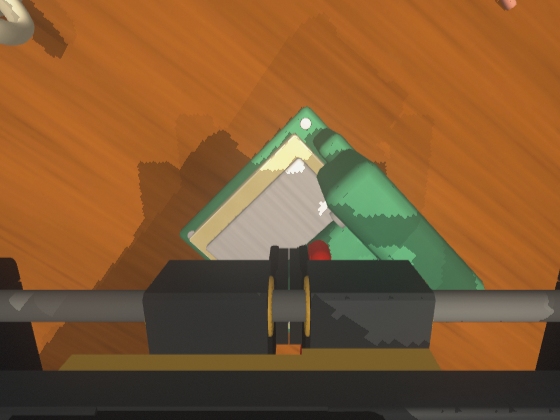

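send_rows(commands="-0.003 0 0 0 0 0 1; -0.007 0 0 0 0 0 1; -0.007 0 -0.02 0 0 0 1; -0.007 0 -0.04 0 0 0 1; -0.007 0 -0.05 0 0 0 1")

```text
t: 16.15
ee_pos: [0.566, 0.0658, 0.1522]
tcp_rot: [-0.001, 0.894, -0.448, 0.001]
contact_force: [1.1, 0.7, -0.8]
opening: 0.0006
```

send_rows(commands="-0.0031 0.0033 0 0 0 -0.14 1; -0.0058 0.007 0 0 0 -0.28 1; -0.0079 0.0111 0 0 0 -0.42 1; -0.0094 0.0154 0 0 0 -0.56 1; -0.0103 0.0198 0 0 0 -0.7 1")

```text
t: 16.65
ee_pos: [0.5427, 0.0621, 0.1502]
tcp_rot: [-0.0, 0.994, -0.111, 0.0]
contact_force: [0.7, -0.5, -0.1]
opening: 0.0005
```

send_rows(commands="-0.0031 0.0033 0 0 0 -0.14 1; -0.0058 0.007 0 0 0 -0.28 1; -0.0079 0.0111 0 0 0 -0.42 1; -0.0094 0.0154 0 0 0 -0.56 1; -0.0103 0.0198 0 0 0 -0.7 1")

```text
t: 17.15
ee_pos: [0.5282, 0.045, 0.1502]
tcp_rot: [-0.0, 0.972, 0.236, 0.0]
contact_force: [0.4, -1.1, 0.3]
opening: 0.0005
```

send_rows(commands="-0.0031 0.0033 0 0 0 -0.14 1; -0.0058 0.007 0 0 0 -0.28 1; -0.0079 0.0111 0 0 0 -0.42 1; -0.0094 0.0154 0 0 0 -0.56 1; -0.0103 0.0198 0 0 0 -0.7 1")

```text
t: 17.65
ee_pos: [0.5281, 0.0226, 0.1502]
tcp_rot: [-0.0, 0.832, 0.555, 0.0]
contact_force: [0.2, 0.2, -0.5]
opening: 0.0002
```

send_rows(commands="-0.0031 0.0033 0 0 0 -0.14 1; -0.0058 0.007 0 0 0 -0.28 1; -0.0079 0.0111 0 0 0 -0.42 1; -0.0094 0.0154 0 0 0 -0.56 1; -0.0103 0.0198 0 0 0 -0.7 1")

```text
t: 18.15
ee_pos: [0.5424, 0.0054, 0.1502]
tcp_rot: [0.0, 0.591, 0.807, 0.0]
contact_force: [-0.4, -0.2, -0.1]
opening: 0.0004
```

```bash
python3 -c "
from h import *
pre(217,.024,.022,.0995)
im=wim();save(im,'w11')
"
```

```text
t 18.15 p [0.5424 0.0054 0.1502] yaw 107.5 q [-0.6   0.15  0.6   1.83 -0.09  1.18  1.9 ] F [-0.4 -0.2 -0.1] open 0.0004
tool shift [-0.0054  0.0084  0.0507] turn z -0.34
```

View pics/w11.png

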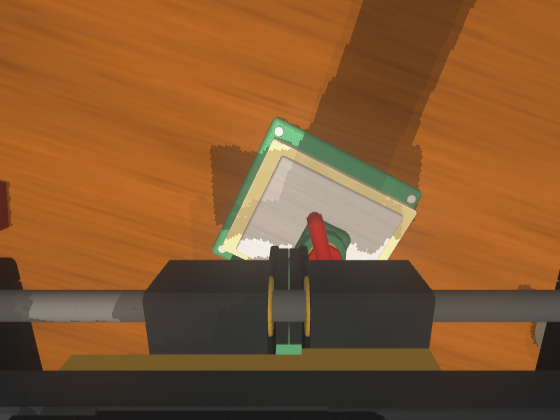

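send_rows(commands="-0.002 0.003 0 0 0 -0.11 1; -0.004 0.006 0 0 0 -0.22 1; -0.0056 0.0084 0 0 0 -0.34 1; -0.0056 0.0084 0.025 0 0 -0.34 1; -0.0056 0.0084 0.0505 0 0 -0.34 1")

```text
t: 18.7
ee_pos: [0.553, 0.0029, 0.1]
tcp_rot: [0.001, 0.45, 0.893, 0.001]
contact_force: [0.2, 0.4, -0.4]
opening: 0.0003
```

send_rows(commands="0.002 0 0 0 0 0 1; 0.004 0 0 0 0 0 1; 0.0055 0 0 0 0 0 1; 0.0065 0 0 0 0 0 1; 0.0075 0 0 0 0 0 1")

```text
t: 19.2
ee_pos: [0.5483, 0.0088, 0.1008]
tcp_rot: [0.001, 0.449, 0.893, 0.001]
contact_force: [0.6, 0.8, -0.2]
opening: -0.0
```

send_rows(commands="0.0025 -0.0013 0.0001 0 0 0.1 1; 0.005 -0.0023 0.0002 0 0 0.2 1; 0.0077 -0.0031 0.0002 0 0 0.3 1; 0.0105 -0.0036 0.0003 0 0 0.4 1; 0.0132 -0.0038 0.0004 0 0 0.5 1")

```text
t: 19.7
ee_pos: [0.5368, 0.0163, 0.0999]
tcp_rot: [0.0, 0.658, 0.753, 0.0]
contact_force: [-1.0, -1.3, 0.6]
opening: 0.0005
```

```bash
python3 -c "
from h import *
pre(217-28.65,.024,.014,.0993)
im=wim();save(im,'w12')
"
```

```text
t 19.7 p [0.5368 0.0163 0.0999] yaw 97.7 q [-0.64  0.2   0.62  1.9  -0.13  1.08  1.74] F [-1.  -1.3  0.6] open 0.0005
tool shift [ 0.0012 -0.0003  0.0006] turn z -0.011
```

View pics/w12.png

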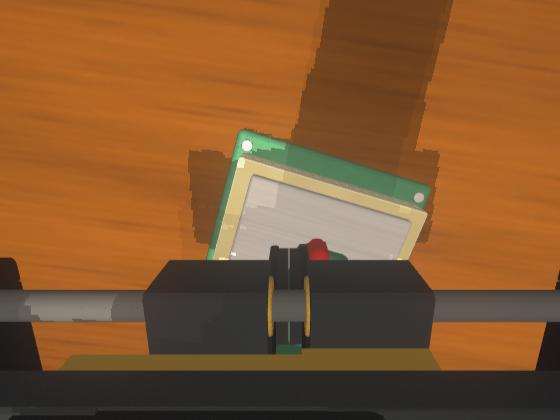

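send_rows(commands="0.0025 -0.0013 0.0001 0 0 0.1 1; 0.005 -0.0023 0.0002 0 0 0.2 1; 0.0077 -0.0031 0.0002 0 0 0.3 1; 0.0105 -0.0036 0.0003 0 0 0.4 1; 0.0132 -0.0038 0.0004 0 0 0.5 1")

```text
t: 20.25
ee_pos: [0.5309, 0.0291, 0.0992]
tcp_rot: [-0.0, 0.823, 0.568, -0.0]
contact_force: [-1.3, -1.4, 0.4]
opening: 0.0006
```

send_rows(commands="0.0025 -0.0013 0.0001 0 0 0.1 1; 0.005 -0.0023 0.0002 0 0 0.2 1; 0.0077 -0.0031 0.0002 0 0 0.3 1; 0.0105 -0.0036 0.0003 0 0 0.4 1; 0.0132 -0.0038 0.0004 0 0 0.5 1")

```text
t: 20.75
ee_pos: [0.5318, 0.0433, 0.0987]
tcp_rot: [-0.0, 0.938, 0.347, -0.0]
contact_force: [-0.7, -0.0, 0.2]
opening: 0.0004
```

send_rows(commands="0.0025 -0.0013 0.0001 0 0 0.1 1; 0.005 -0.0023 0.0002 0 0 0.2 1; 0.0077 -0.0031 0.0002 0 0 0.3 1; 0.0105 -0.0036 0.0003 0 0 0.4 1; 0.0132 -0.0038 0.0004 0 0 0.5 1")

```text
t: 21.25
ee_pos: [0.539, 0.0548, 0.0983]
tcp_rot: [-0.0, 0.995, 0.104, -0.001]
contact_force: [-2.7, 0.2, 1.4]
opening: 0.0004
```

```bash
python3 -c "
from h import *
pre(217-4*28.65,.024,.014,.0983)
arc(.014,.024,5,.05)
"
```

```text
t 21.25 p [0.539  0.0548 0.0983] yaw 11.9 q [-0.84  0.24  0.78  1.89 -0.19  1.09  0.22] F [-2.7  0.2  1.4] open 0.0004
tool shift [ 0.0003 -0.0004  0.    ] turn z -0.009
0.0012 -0.0007 0.0000 0 0 0.05 1; 0.0025 -0.0013 0.0001 0 0 0.10 1; 0.0037 -0.0018 0.0001 0 0 0.15 1; 0.0050 -0.0023 0.0002 0 0 0.20 1; 0.0064 -0.0027 0.0002 0 0 0.25 1
```

Now slowly towards the expected stop (yaw about -9°).

send_rows(commands="0.0012 -0.0007 0 0 0 0.05 1; 0.0025 -0.0013 0.0001 0 0 0.1 1; 0.0037 -0.0018 0.0001 0 0 0.15 1; 0.005 -0.0023 0.0002 0 0 0.2 1; 0.0064 -0.0027 0.0002 0 0 0.25 1")

```text
t: 21.75
ee_pos: [0.5447, 0.0588, 0.0981]
tcp_rot: [-0.0, 1.0, -0.02, -0.001]
contact_force: [-2.1, -0.2, 1.7]
opening: 0.0002
```

send_rows(commands="0.0005 -0.0003 0 0 0 0.02 1; 0.001 -0.0006 0 0 0 0.04 1; 0.0015 -0.0008 0 0 0 0.06 1; 0.002 -0.001 0 0 0 0.08 1; 0.0025 -0.0013 0 0 0 0.1 1")

```text
t: 22.25
ee_pos: [0.5469, 0.0599, 0.0979]
tcp_rot: [-0.0, 0.998, -0.071, -0.001]
contact_force: [-6.7, 0.2, 5.1]
opening: 0.0004
```

```bash
python3 -c "
from h import *
pre(81,.024,.014,.0983)
im=wim();save(im,'w13')
"
```

```text
t 22.25 p [0.5469 0.0599 0.0979] yaw -8.1 q [-0.88  0.27  0.83  1.87 -0.22  1.1  -0.11] F [-6.7  0.2  5.1] open 0.0004
tool shift [ 0.0009 -0.0009 -0.0004] turn z 0.016
```

View pics/w13.png

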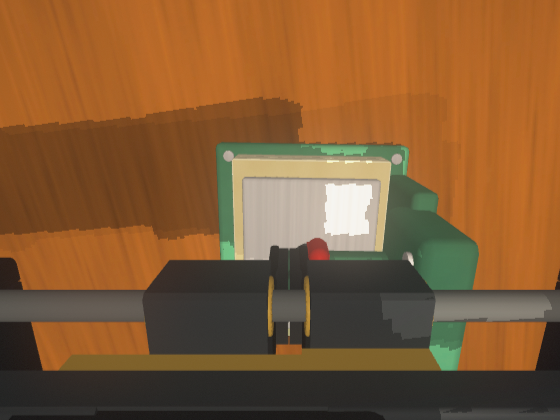

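send_rows(commands="0.0005 0 0 0 0 0 1; 0.001 0 0 0 0 0 1; 0.0015 0 0 0 0 0 1; 0.002 0 0 0 0 0 1; 0.002 0 0 0 0 0 1")

```text
t: 22.8
ee_pos: [0.547, 0.0599, 0.0977]
tcp_rot: [-0.0, 0.998, -0.07, -0.004]
contact_force: [-11.9, 1.5, 8.7]
opening: 0.0006
```

send_rows(commands="-0.003 0 0 0 0 0 1; -0.007 0 0 0 0 0 1; -0.011 0 0 0 0 0 1; -0.011 0 -0.02 0 0 0 1; -0.011 0 -0.05 0 0 0 1")

```text
t: 23.3
ee_pos: [0.538, 0.0609, 0.1472]
tcp_rot: [0.001, 0.998, -0.07, -0.001]
contact_force: [0.6, 0.7, 0.6]
opening: 0.0006
```

send_rows(commands="-0.03 0 -0.03 0 0 0 1; -0.06 0.02 -0.06 0 0 0 1; -0.09 0.04 -0.09 0 0 0 1; -0.11 0.05 -0.1 0 0 0 1; -0.11 0.05 -0.1 0 0 0 1")

```text
t: 23.8
ee_pos: [0.4228, 0.0268, 0.2487]
tcp_rot: [-0.001, 0.998, -0.07, 0.001]
contact_force: [0.1, 0.5, -0.2]
opening: 0.0004
```

```bash
python3 - <<'E'
from h import *
st()
im=wim();save(im,'w14')
t=ctrl.get_image('top');f=t['frame'][140:250,220:340]; cv2.imwrite('pics/t14.png',cv2.resize(f,None,fx=5,fy=5,interpolation=cv2.INTER_CUBIC)[:,:,::-1])
t=ctrl.get_image('side');f=t['frame'][180:310,240:380]; cv2.imwrite('pics/s14.png',cv2.resize(f,None,fx=4.5,fy=4.5,interpolation=cv2.INTER_CUBIC)[:,:,::-1])
E
```

```text
t 23.8 p [0.4228 0.0268 0.2487] yaw -8.0 q [-0.99 -0.3   0.72  1.95  0.2   1.42 -0.46] F [ 0.1  0.5 -0.2] open 0.0004
```

View pics/w14.png

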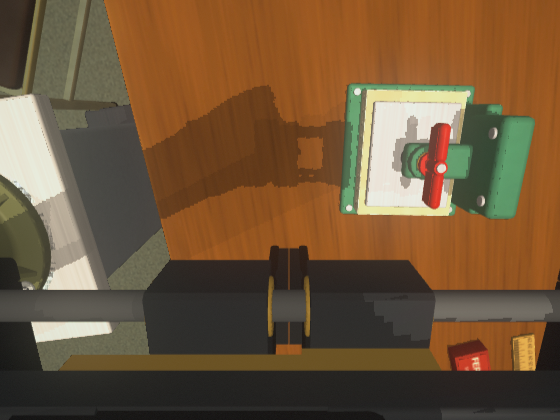

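View pics/s14.png

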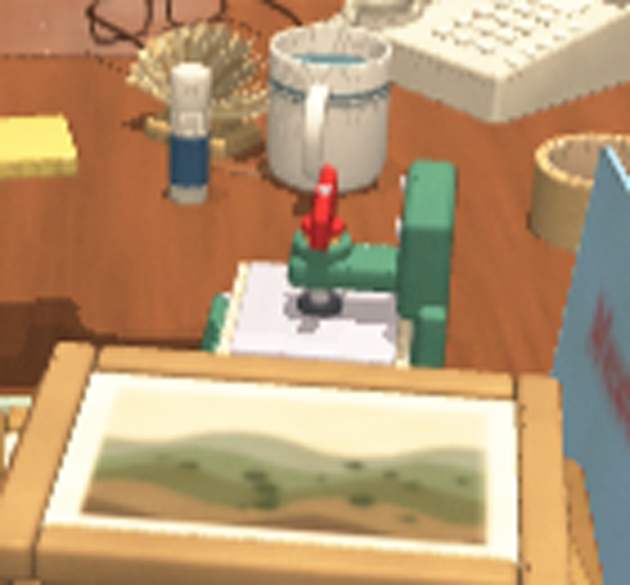

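View pics/t14.png

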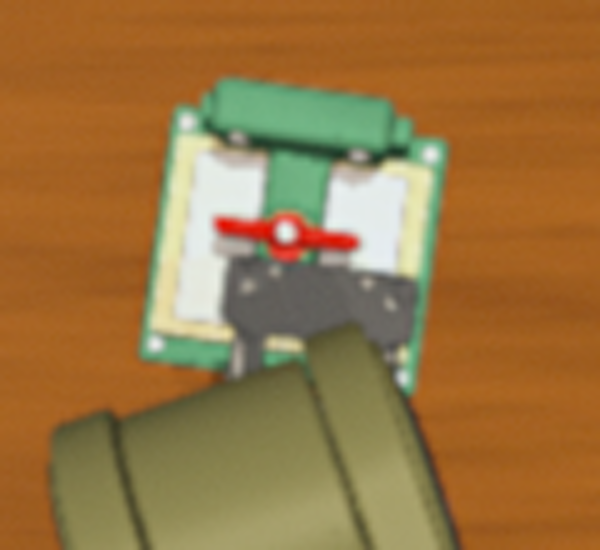

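send_rows(commands="0.02 -0.01 0 0 0 0 1; 0.04 -0.02 0 0 0 0 1; 0.05 -0.03 0 0 0 0 1; 0.05 -0.03 0 0 0 0 1; 0.05 -0.03 0 0 0 0 1")

```text
t: 24.45
ee_pos: [0.4768, 0.0494, 0.2474]
tcp_rot: [0.001, 0.998, -0.07, -0.0]
contact_force: [-0.6, -0.2, -0.3]
opening: 0.0002
```

```bash
python3 - <<'E'
from h import *
st()
im=wim();save(im,'w15')
f=im['frame'].astype(int); m=(f[:,:,0]>90)&(f[:,:,1]<60)&(f[:,:,2]<70)
m[255:]=0
n,l,s,_=cv2.connectedComponentsWithStats(m.astype(np.uint8)); print(s[1:])
v,u=np.nonzero(m);P=np.array([pix2w(im,a,b) for a,b in zip(u,v)])
P=P[np.hypot(*(P[:,:2]-AX).T)<.045]; T=P[P[:,2]>.108]
c=T[:,:2].mean(0);w,V=np.linalg.eigh(np.cov(T[:,:2].T)); print(len(T),c,np.degrees(np.arctan2(V[1,1],V[0,1])),np.percentile(P[:,2],[5,50,75,90,97]))
E
```

```text
t 24.45 p [0.4768 0.0494 0.2474] yaw -8.0 q [-1.03 -0.12  0.81  1.84  0.09  1.38 -0.37] F [-0.6 -0.2 -0.3] open 0.0002
[[231 166   1   1   1]
 [553 229   1   1   1]
 [551 232   1   1   1]]<stdin>:9: RuntimeWarning: Mean of empty slice.
  ret = um.true_divide(
  avg = a.mean(axis, **keepdims_kw)
<stdin>:9: RuntimeWarning: Degrees of freedom <= 0 for slice
  c *= np.true_divide(1, fact)
  c *= np.true_divide(1, fact)
Traceback (most recent call last):
IndexError: index -1 is out of bounds for axis 0 with size 0
```

View pics/w15.png

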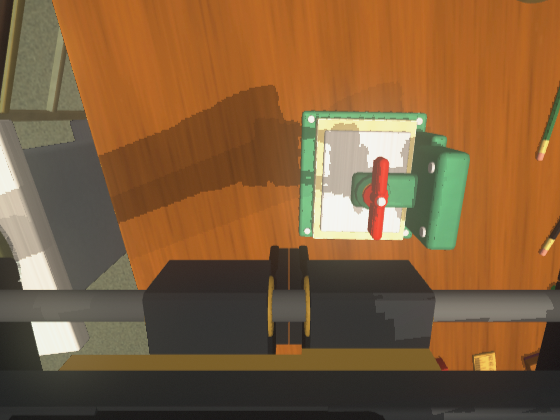

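```bash
python3 - <<'E'
from h import *
im=wim()
f=im['frame'].astype(int); m=(f[:,:,0]>120)&(f[:,:,0]>2.2*f[:,:,1])&(f[:,:,0]>2.2*f[:,:,2])
m[255:]=0; m[:,:350]=0;m[:,410:]=0;m[:140]=0
v,u=np.nonzero(m);P=np.array([pix2w(im,a,b) for a,b in zip(u,v)])
P=P[np.hypot(*(P[:,:2]-AX).T)<.05]; T=P[P[:,2]>.109]
c=T[:,:2].mean(0);w,V=np.linalg.eigh(np.cov(T[:,:2].T)); print(len(T),c,np.degrees(np.arctan2(V[1,1],V[0,1])),np.percentile(P[:,2],[5,50,75,90,97]))
for a,b in [(309,119),(419,121),(307,232)]: print(pix2w(im,a,b).round(4))
print('paper/plate',pix2w(im,340,150),pix2w(im,340,215))
E
```

```text
618 [0.55794856 0.03684637] 80.15006318659015 [0.0954968  0.11408141 0.11478518 0.11534813 0.11591251]
[0.5091 0.1104 0.0126]
[0.6302 0.091  0.012 ]
[ 0.4902 -0.0214  0.0136]
paper/plate [0.53615887 0.07548261 0.04137121] [0.528962   0.00416288 0.04236548]
```

```bash
python3 -c "
from h import *
print(ctrl.sign_off())"
```

```text
the job is handed in; nothing more can be done
None
```

The thumbscrew is fully tightened and the steel plate is down on the note pads. I pushed the wings round clockwise in three strokes with the back of one shut fingertip. The job was handed in at about 24.5 s, and the wings were never pinched.

| Check | Measured | Expected |
|---|---|---|
| Push at the stop | moved 0.1 mm for 2 mm commanded, force rose to about 15 N | hard stop |
| Wing direction | 80.2° | 80.9° (along the press's y axis) |
| Wing tops | z = 114–115 mm | 115 mm |
| Plate top | z = 41–42 mm | 42 mm |

- **Joint 2:** on the first retreat it read −0.30, which is its lower limit. I moved it back straight away, but I did not check whether it went slightly past.
- **Other objects:** the last pictures showed the mug, the glue stick and the nearer sticky pad where they were. I did not re-measure the stapler and the staple box, but all the low work stayed at the press.

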